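Spring open the bay with the brass fitting

ROBOT

A 6-joint arm with a two-finger parallel gripper is mounted at the origin on a cart in front of the work surface, level with it; the furniture and walls round the work are solid. World frame = base frame: x ahead of the robot, y to its left, z up, the work surface at z = 0. Lengths are in mm, angles in degrees, forces in N, time in s.
With the tool pointing down it reaches from about 275 to 750 mm from the base axis. Payload 10.2 kg.
Tool frame: the origin (TCP) lies at the very end of the fingers, on their centre line; the grasp point (between the pads) lies 19 mm behind it; z points along the fingers, y is the direction in which the jaws open and shut (so a half turn about z gives the same grasp; the last joint's range is limited). The gripper opens to 85 mm and grips with 20 to 120 N. Pads are 22 mm wide; open, the fingers measure 114 mm over their backs; the gripper's body (76 mm by 85 mm) begins 54 mm behind the grasp point. The pads swing forward as they close: fully open they stand 13 mm farther back than shut.
Start: joints at [-81.727, 17.928, 85.812, -0, 76.261, -12.8], TCP at [188.759, -489.899, 231.294] pointing down, gripper open.
Joint ranges: [-168.41, 168.41], [-55.51, 124.54], [10.69, 146.95], [-70.63, 250.63], [1, 178], [-165.06, 165.06]. Speed limits (degrees/s): [136.94, 136.94, 172.46, 180, 180, 180].

INTERFACE

Orientations are given as [roll, pitch, yaw] about the fixed x, y, z axes, in that order (R = Rz(yaw) Ry(pitch) Rx(roll)).
In Python, from cell import manip gives the robot as it stands.
- The arm moves only by the tool step_arm, never from a script. Its argument "moves" is one flat list of numbers, 7 for each row, row after row: the turn, a rotation vector about the tool's x, y, z normalised to -1 to 1, where 1 is 180 degrees, then the shift along the tool's x, y, z normalised to -1 to 1, where 1 is 0.4 m, then the opening, from 0 (shut) to 1 (fully open). A call has 1 to 5 rows; each row is the pose to reach, as a shift and turn from the pose commanded when the call began, along the tool's axes at that moment, turning the shorter way round; what a row does not reach only later rows make up. A row lasts 1/8 s, in which the tool goes at most 62.5 mm and 10.7 degrees, less where a joint would pass 70% of its speed; a pose out of reach is approached as far as the arm can. A call with a number of a shift or a turn outside -1 to 1 is refused whole. A call with a gripper value outside its range is refused whole. The fingers move at their own pace and stop on an object; "grip_force" is the grip in N (left out, the last holds). Time passes only in rows, so rows that repeat a pose let the fingers close. It gives the time, the measured TCP pose, the force and the opening at its end, in the units of the state.
- manip.get_obs(): the state, without advancing time (a new reading comes with each control period).
- manip.camera(name): name is "scene" or "top" or "wrist"; returns a dict with "frame" (420x560x3 uint8, red, green, blue), "intrinsics" (3x3 intrinsics, pixels), "pose" (4x4, takes a point from camera to world coordinates); the wrist camera has in their place "T_tool_cam" (4x4, takes a point from camera to tool coordinates, whose origin is the TCP and whose axes are the flange's). Camera axes: x right, y up, looking along -z (the intrinsics and any distortion apply to the point x, -y, -z); pixel columns grow to the right and rows downward; lengths in mm; the calibration is good to about 2 mm. A picture is of the moment at which its call begins: read the wrist's pose just before it. There is no depth.
- manip.finish_job(): hands the job in, once; it reports no verdict.
The state is a dict: "t": time; "joint_positions": joint angles; "qd": joint speeds; "joint_torque": joint torques, N m; "position": TCP position; "tcp_rot": TCP orientation; "wrist_force": force on the tool from outside, world axes, zero at the start; "ft_torque": the same for the moment, N m; "opening": finger opening in mm.
Only numpy, scipy, OpenCV 4.12 (cv2) and the standard library are available. Lean on these libraries where they do the work, as an engineer would, in place of code of your own. Each camera call takes 0.05 s, during which the arm holds its last target.

TASK

Open the bay of the three-bay fitting box in which the brass fitting stands, with fingertips only: press that bay's orange release tab down so that its sprung lid lifts, then push the lid right back until it rests fully open. Leave the other two lids shut, and leave the parts in the bays and the things lying on the bench where they are; nothing is to be picked up.

Things in the scene. Friction and masses are not known exactly. Their poses are not given: they have to be found in the camera images.
- case: Black plastic box, 90 (x) x 210 (y) x 50 mm, with three bays side by side, screwed to the bench. Origin: centre of the underside; x from front (tab side) to back (hinge side), y to the left, z up. Bays left, middle, right: centred at y = +68, 0, -68 mm, 64 mm wide, floor at z = 6 mm, top of the shut lids at z = 53.5 mm, top of the tabs' hooks (just in front of the lids) at z = 58 mm.
- brass_fitting: Yellow brass threaded hex fitting, 19 x 22 mm, 35 mm tall, standing loose upright in one of the three bays (which one varies). Origin: centre of its underside, z up along its axis.
- silver_fitting: Silver-grey threaded hex fitting of the same shape, 19 x 22 mm, 35 mm tall, standing loose in another bay. Origin: centre of its underside, z up.
- tape_roll: Roll of thread-seal tape, red side up, white side wall, 54 mm across and 16 mm high, lying loose in the remaining bay. Origin: centre of its underside, z up.
- marker: Black and blue marker pen, 127 mm long, 14 mm thick, lying loose on the bench in front of the box. Origin: centre of its underside; its length runs along its y.
- nozzle: Silver injector nozzle holder, 121 mm long, 20 to 23 mm thick, lying loose on the bench to the right of the box. Origin: centre of its underside; its length runs along its y.
- caliper: Digital caliper, 230 x 67 x 13 mm, lying loose on the bench far to the left. Origin: centre of its underside.
- punch: Brass-coloured drift punch, 104 mm long, 13 mm thick, lying loose on the bench left of the box, farther back. Origin: centre of its underside.
- lid_left (a joint): Lid of the left bay: clear window in a grey frame, 94 x 62 x 3 mm, hinged along the box's back rim. rad: 0 shut (hooked), about 0.9 where its spring leaves it when unlatched, 1.85 fully open at its stop, leaning back. Unlatched, under 2 N moves it; let go below 1.57 it sinks back to about 0.9, beyond that it falls open; lightly damped.
- lid_left_edge (a point): Middle of the front (free) edge of the left lid, at mid thickness, 92 mm from the hinge line; shut it overhangs the box's front wall by 7 mm. It moves with the lid, up and back in an arc: a finger pushing it has to rise with it, else it rubs hard.
- lid_left_hinge (a point): Point on the hinge line of the left lid, above the middle of the bay's width, 52 mm above the bench; fixed. The hinge line runs along the box's y.
- tab_left (a joint): Orange release tab of the left bay, a rocker on the box's front: its thumb pad is pressed down. rad: 0 at rest, 0.45 fully down; its hook lets the lid go at about 0.2 rad. It springs back when let go.
- tab_left_pad (a point): Middle of the top of the left tab's thumb pad (30 mm front to back, 34 mm wide, 4 mm thick, in front of the box's front wall), at rest 38 mm above the bench and 37 mm in front of the front wall. It goes down about 5 mm to release the lid and some 8 to 11 mm to its hard stop, under 3 to 9 N. It moves with the tab.
- lid_middle (a joint): Lid of the middle bay: clear window in a grey frame, 94 x 62 x 3 mm, hinged along the box's back rim. rad: 0 shut (hooked), about 0.9 where its spring leaves it when unlatched, 1.85 fully open at its stop, leaning back. Unlatched, under 2 N moves it; let go below 1.57 it sinks back to about 0.9, beyond that it falls open; lightly damped.
- lid_middle_edge (a point): Middle of the front (free) edge of the middle lid, at mid thickness, 92 mm from the hinge line; shut it overhangs the box's front wall by 7 mm. It moves with the lid, up and back in an arc: a finger pushing it has to rise with it, else it rubs hard.
- lid_middle_hinge (a point): Point on the hinge line of the middle lid, above the middle of the bay's width, 52 mm above the bench; fixed. The hinge line runs along the box's y.
- tab_middle (a joint): Orange release tab of the middle bay, a rocker on the box's front: its thumb pad is pressed down. rad: 0 at rest, 0.45 fully down; its hook lets the lid go at about 0.2 rad. It springs back when let go.
- tab_middle_pad (a point): Middle of the top of the middle tab's thumb pad (30 mm front to back, 34 mm wide, 4 mm thick, in front of the box's front wall), at rest 38 mm above the bench and 37 mm in front of the front wall. It goes down about 5 mm to release the lid and some 8 to 11 mm to its hard stop, under 3 to 9 N. It moves with the tab.
- lid_right (a joint): Lid of the right bay: clear window in a grey frame, 94 x 62 x 3 mm, hinged along the box's back rim. rad: 0 shut (hooked), about 0.9 where its spring leaves it when unlatched, 1.85 fully open at its stop, leaning back. Unlatched, under 2 N moves it; let go below 1.57 it sinks back to about 0.9, beyond that it falls open; lightly damped.
- lid_right_edge (a point): Middle of the front (free) edge of the right lid, at mid thickness, 92 mm from the hinge line; shut it overhangs the box's front wall by 7 mm. It moves with the lid, up and back in an arc: a finger pushing it has to rise with it, else it rubs hard.
- lid_right_hinge (a point): Point on the hinge line of the right lid, above the middle of the bay's width, 52 mm above the bench; fixed. The hinge line runs along the box's y.
- tab_right (a joint): Orange release tab of the right bay, a rocker on the box's front: its thumb pad is pressed down. rad: 0 at rest, 0.45 fully down; its hook lets the lid go at about 0.2 rad. It springs back when let go.
- tab_right_pad (a point): Middle of the top of the right tab's thumb pad (30 mm front to back, 34 mm wide, 4 mm thick, in front of the box's front wall), at rest 38 mm above the bench and 37 mm in front of the front wall. It goes down about 5 mm to release the lid and some 8 to 11 mm to its hard stop, under 3 to 9 N. It moves with the tab.

How it is judged (in metres and radians):
On the way, in this order (a step that is already met when the one before it is completed fails the run):
1. the tab of the bay with the brass fitting is pressed and that lid lifts off its seat (((y of brass_fitting in the frame of case between 0.034 and 0.11 m and value of joint tab_left above 0.1 rad and value of joint lid_left above 0.05 rad) or (y of brass_fitting in the frame of case between -0.034 and 0.034 m and value of joint tab_middle above 0.1 rad and value of joint lid_middle above 0.05 rad) or (y of brass_fitting in the frame of case between -0.11 and -0.034 m and value of joint tab_right above 0.1 rad and value of joint lid_right above 0.05 rad))), for 0.02 s.
2. that lid is pushed over to fully open (((y of brass_fitting in the frame of case between 0.034 and 0.11 m and value of joint lid_left above 1.7 rad) or (y of brass_fitting in the frame of case between -0.034 and 0.034 m and value of joint lid_middle above 1.7 rad) or (y of brass_fitting in the frame of case between -0.11 and -0.034 m and value of joint lid_right above 1.7 rad))), for 0.2 s.
At the end, for the whole second after the job is handed in: The lid over the brass fitting rests beyond 1.7 rad (stop at 1.85), its tab has sprung back (under 0.06 rad), the other lids are shut (under 0.05 rad), the parts in the bays are within 12 mm and marker, nozzle holder, caliper and punch within 30 mm of where they were (((y of brass_fitting in the frame of case between 0.034 and 0.11 m and value of joint lid_left above 1.7 rad and value of joint tab_left below 0.06 rad and value of joint each of lid_middle, lid_right below 0.05 rad and velocity of joint lid_left between -0.1 and 0.1 rad/s) or (y of brass_fitting in the frame of case between -0.034 and 0.034 m and value of joint lid_middle above 1.7 rad and value of joint tab_middle below 0.06 rad and value of joint each of lid_left, lid_right below 0.05 rad and velocity of joint lid_middle between -0.1 and 0.1 rad/s) or (y of brass_fitting in the frame of case between -0.11 and -0.034 m and value of joint lid_right above 1.7 rad and value of joint tab_right below 0.06 rad and value of joint each of lid_left, lid_middle below 0.05 rad and velocity of joint lid_right between -0.1 and 0.1 rad/s)) and distance of each of brass_fitting, silver_fitting, tape_roll from where it was at the start of the episode below 0.012 m and distance of each of marker, nozzle, caliper, punch from where it was at the start of the episode below 0.03 m); the robot touches nothing.
It fails at once if the lid of a bay without the brass fitting comes open ((not (y of brass_fitting in the frame of case between 0.034 and 0.11 m) and value of joint lid_left above 0.08 rad) or (not (y of brass_fitting in the frame of case between -0.034 and 0.034 m) and value of joint lid_middle above 0.08 rad) or (not (y of brass_fitting in the frame of case between -0.11 and -0.034 m) and value of joint lid_right above 0.08 rad)).
It fails at once if a part is lifted in its bay, shifted more than 12 mm or tipped (distance of any of brass_fitting, silver_fitting, tape_roll from where it was at the start of the episode above 0.012 m or angle between any of brass_fitting, silver_fitting, tape_roll's own z axis and vertical above 0.35 rad).
It fails at once if the marker, nozzle holder, caliper or punch is picked up or moved by more than 30 mm (distance of any of marker, nozzle, caliper, punch from where it was at the start of the episode above 0.03 m).
It also fails if it takes over 37 s, if anything falls off the work surface, if the arm or the gripper's body presses on something with over 40 N, if the wrist force passes 120 N, or if a joint passes its speed limit or range.

## Working session

There is one attempt and no reset: what is moved stays moved. The work goes in short steps, Python scripts to look and compute and a tool call to move; the robot and the scene stay as the last step left them, time stands still between calls to the robot, and variables do not carry over. Pictures are saved under pics/ and viewed, and the job is handed in when it is done.

Besides the shell and the picture viewer there is one more tool, called as a command line: name --argument value ..., lists and objects as JSON in quotes. step_arm: Moves the arm, as the interface text tells. Scaled input: -1 to 1 covers 0.4 m each way for a shift and 180 degrees each way for a turn. Its arguments: {"type":"object","properties":{"moves":{"type":"array","items":{"type":"number"}},"grip_force":{"type":"number"}},"required":["moves"]}

```bash
mkdir -p pics; ls
python3 - <<'E'
from cell import manip
import cv2,numpy as np
o=manip.get_obs();print(o)
for n in("scene","top"):
    c=manip.camera(n);cv2.imwrite(f"pics/{n}0.png",c["frame"][:,:,::-1]);print(n,c["intrinsics"],c["pose"],[k for k in c])
    np.savez(f"{n}0.npz",f=c["frame"],K=c["intrinsics"],P=c["pose"])
E
```

```text
pics
{'t': 0.0, 'joint_positions': array([-8.17259176e+01,  1.79605439e+01,  8.58534733e+01,  2.20741955e-03,
        7.62588084e+01, -1.27999835e+01]), 'qd': array([-0.06446736, -0.06869379,  0.02793074,  0.05122502, -0.0091487 ,
        0.09335353]), 'joint_torque': array([ 6.72515616e-04, -4.12264287e+01, -2.59739345e+01, -1.42508493e-04,
        4.14070731e-03,  3.29447676e-05]), 'position': array([ 188.73779383, -489.64187711,  230.72876527]), 'tcp_rot': array([-1.79929459e+02, -1.82246748e-02,  2.10735289e+01]), 'wrist_force': array([-0.11494811, -0.46129104,  0.00266755]), 'ft_torque': array([-0.02715442, -0.03020481, -0.00957609]), 'opening': 85.6202232677401}
scene [[406.74484834   0.         285.16968724]
 [  0.         406.74484834 214.07215965]
 [  0.           0.           1.        ]] [[-8.82637144e-01  2.82677246e-01 -3.75559910e-01  9.85066420e+01]
 [-4.70016367e-01 -5.20509542e-01  7.12849516e-01  8.37141976e+02]
 [ 6.02382093e-03  8.05706765e-01  5.92283988e-01  7.14256348e+02]
 [ 0.00000000e+00  0.00000000e+00  0.00000000e+00  1.00000000e+00]] ['frame', 'intrinsics', 'pose']
top [[509.23557912   0.         276.66659179]
 [  0.         509.23557912 209.50711546]
 [  0.           0.           1.        ]] [[ 7.45581146e-02  9.76806364e-01 -2.00724722e-01  2.89742807e+02]
 [-9.97216291e-01  7.32075346e-02 -1.41536170e-02  4.17887206e+01]
 [ 8.69218910e-04  2.01221230e-01  9.79545436e-01  1.17746074e+03]
 [ 0.00000000e+00  0.00000000e+00  0.00000000e+00  1.00000000e+00]] ['frame', 'intrinsics', 'pose']
```

View pics/scene0.png

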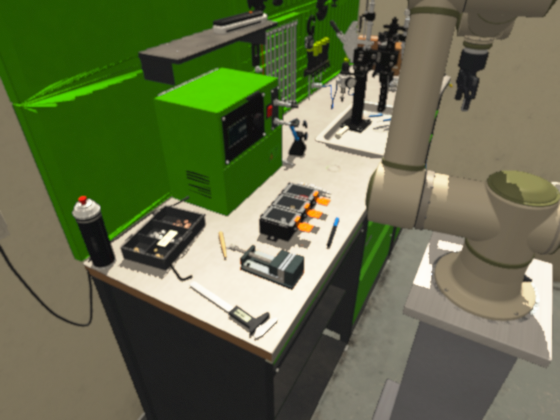

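View pics/top0.png

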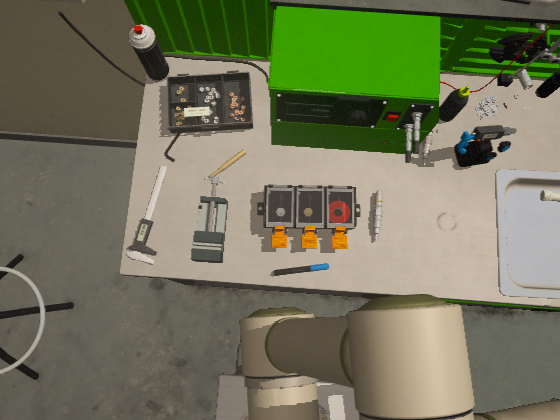

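```bash
cat > h.py <<'E'
import numpy as np,cv2
def ray(d,u,v,z):
    K,P=d["K"],d["P"]
    q=np.linalg.inv(K)@[u,v,1]; r=P[:3,:3]@np.array([q[0],-q[1],-q[2]]);c=P[:3,3]
    return c+r*(z-c[2])/r[2]
def proj(d,p):
    K,P=d["K"],d["P"]
    q=P[:3,:3].T@(np.array(p)-P[:3,3]);q=K@np.array([q[0],-q[1],-q[2]]);return q[:2]/q[2]
E
python3 - <<'E'
from h import *
for n in("top","scene"):
    d=np.load(f"{n}0.npz");f=d["f"]
    h=cv2.cvtColor(f,cv2.COLOR_RGB2HSV);m=cv2.inRange(h,(8,180,150),(20,255,255))
    N,l,s,c=cv2.connectedComponentsWithStats(m)
    for i in range(1,N):
        if s[i][4]>40: print(n,s[i],c[i],ray(d,*c[i],38).round(1))
    x,y=(240,170) if n=="top" else (220,165)
    cv2.imwrite(f"pics/{n}crop.png",cv2.resize(f[y:y+110,x:x+145,::-1],None,fx=5,fy=5,interpolation=cv2.INTER_CUBIC))
E
```

```text
top [272 231  15  17 220] [278.97272727 239.62727273] [454.4  47.9  38. ]
top [302 232  15  16 210] [308.97619048 240.1       ] [458.4 -19.7  38. ]
top [332 232  15  17 217] [338.99078341 240.59907834] [462.3 -87.3  38. ]
scene [316 198  13   7  61] [322.         201.01639344] [462.7 -85.6  38. ]
scene [307 210  15   8  84] [313.38095238 213.36904762] [459.1 -17.6  38. ]
scene [298 223  15   9  99] [304.4040404  226.73737374] [454.7  49.3  38. ]
```

View pics/topcrop.png

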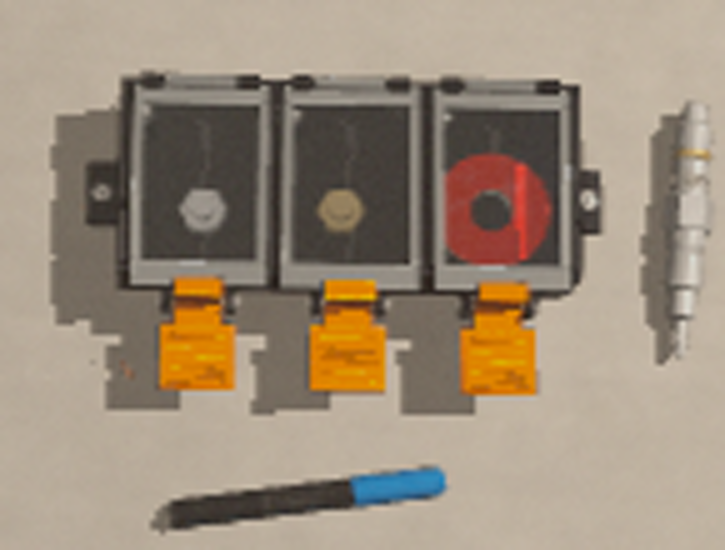

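View pics/scenecrop.png

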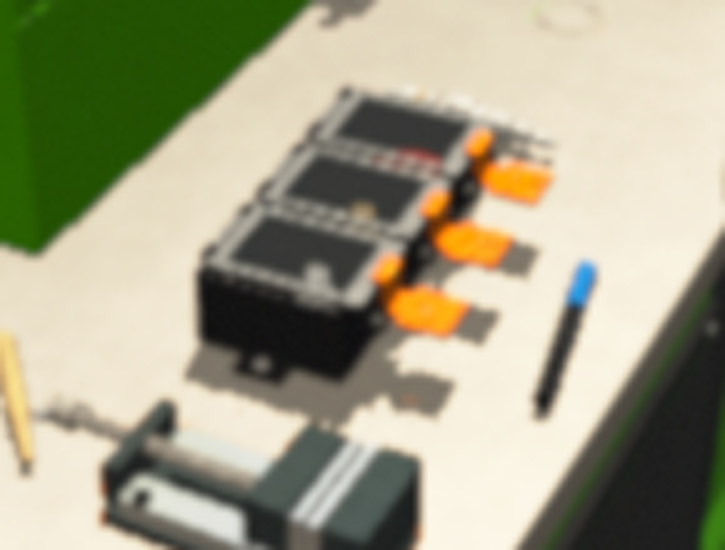

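```bash
cat >> h.py <<'E'
from scipy.spatial.transform import Rotation as Ro
YAW=3.34
def to(o,p,rpy=(180,0,YAW)):
    R=Ro.from_euler('xyz',o["tcp_rot"],degrees=True);T=Ro.from_euler('xyz',rpy,degrees=True)
    return (R.inv()*T).as_rotvec()/np.pi,(R.inv().apply(np.array(p)-o["position"]))/400
PAD=np.array([457,-18.7]);ex=np.array([np.cos(np.radians(YAW)),np.sin(np.radians(YAW))])
def at(dx,z): return [*(PAD+dx*ex),z]
E
python3 - <<'E'
from h import *
from cell import manip
np.set_printoptions(precision=4,suppress=True)
d=np.load("top0.npz")
print("cabinet",ray(d,270,150,0),ray(d,438,160,0),ray(d,270,90,120))
for u,v in((120+240/1,0),):pass
# box corners at lid height: crop px/5+offset
for u,v in((128,290),(572,290),(132,75),(578,85)): print(ray(d,240+u/5,170+v/5,53).round(1))
# marker
for u,v in((160,520),(440,480)): print("marker",ray(d,240+u/5,170+v/5,7).round(1))
o=manip.get_obs();print(to(o,at(-3,120)));print(manip.camera("wrist")["T_tool_cam"])
E
```

```text
cabinet [676.3342  85.8347   0.    ] [ 681.5021 -319.731     0.    ] [776.3009  92.1349 120.    ]
[476.2  79.6  53. ]
[ 491.  -118.6   53. ]
[575.2  85.6  53. ]
[ 585.7 -117.2   53. ]
marker [378.6  58.1   7. ]
marker [406.4 -68.6   7. ]
(array([-0.0004, -0.    ,  0.0985]), array([ 1.0419, -0.8596,  0.2783]))
[[   0.0003    0.9585    0.2852   71.3503]
 [   1.       -0.0004    0.0003   -0.3762]
 [   0.0004    0.2852   -0.9585 -143.277 ]
 [   0.        0.        0.        1.    ]]
```

```bash
sed -i 's/rpy=(180,0,YAW)/rpy=(180,0,YAW+90)/' h.py
python3 - <<'E'
from h import *
from cell import manip
np.set_printoptions(precision=4,suppress=True)
o=manip.get_obs();print(to(o,at(-3,200)))
print(to(o,[340,-220,230]))
E
```

```text
(array([-0.0002, -0.0002, -0.4015]), array([ 1.042 , -0.8599,  0.0782]))
(array([-0.0002, -0.0002, -0.4015]), array([ 0.5953, -0.4932,  0.0028]))
```

step_arm --moves '[0,0,-0.055,0.12,-0.1,0,0,0,0,-0.11,0.24,-0.2,0,0,0,0,-0.165,0.36,-0.3,0,0,0,0,-0.22,0.48,-0.4,0,0,0,0,-0.275,0.6,-0.5,0,0]' --grip_force 40

```text
t: 0.78
position: [341.3, -215.1, 231.3]
tcp_rot: [180.0, 0.0, 70.9]
wrist_force: [0.8, -0.2, 0.7]
opening: -0.3
```

Run:
```python
from h import *
from cell import manip
np.set_printoptions(precision=4,suppress=True)
o=manip.get_obs();print(o['t'],o['position'],o['tcp_rot'],o['opening'],to(o,at(-3,160)))
```

```text
0.775 [ 341.3289 -215.1044  231.3149] [179.9839   0.0013  70.871 ] -0.28062160467150393 (array([ 0.0001,  0.    , -0.1248]), array([0.5558, 0.1053, 0.1783]))
```

step_arm --moves '[0,0,-0.05,0.14,0.026,0,0,0,0,-0.1,0.28,0.053,0.05,0,0,0,-0.125,0.42,0.08,0.1,0,0,0,-0.125,0.556,0.105,0.178,0,0,0,-0.125,0.556,0.105,0.178,0]'

```text
t: 1.4
position: [454.0, -18.3, 158.0]
tcp_rot: [-179.8, -0.1, 93.4]
wrist_force: [-0.6, -0.5, 0.9]
opening: 0.1
```

Run:
```python
from h import *
from cell import manip
np.set_printoptions(precision=4,suppress=True)
o=manip.get_obs();print(o['t'],o['position'],o['tcp_rot'],o['opening'],to(o,at(-3,50)))
for n in("top","scene","wrist"):
    c=manip.camera(n);f=c["frame"]
    if n!="wrist": 
        x,y=(240,170) if n=="top" else (220,125)
        d=dict(K=c["intrinsics"],P=c["pose"]);print(n,proj(d,at(-3,160))-[x,y],proj(d,at(-3,38))-[x,y])
        f=cv2.resize(f[y:y+150,x:x+200],None,fx=4,fy=4,interpolation=cv2.INTER_CUBIC)
    cv2.imwrite(f"pics/{n}1.png",f[:,:,::-1])
```

```text
1.4 [454.0122 -18.3154 157.9991] [-179.7655   -0.1033   93.3516] 0.050337376474235626 (array([-0.0013, -0.0006,  0.0001]), array([-0.0019,  0.001 ,  0.27  ]))
top [72.2359 63.6251] [68.487  72.0021]
scene [97.5071 51.3237] [95.2038 88.6485]
```

View pics/scene1.png

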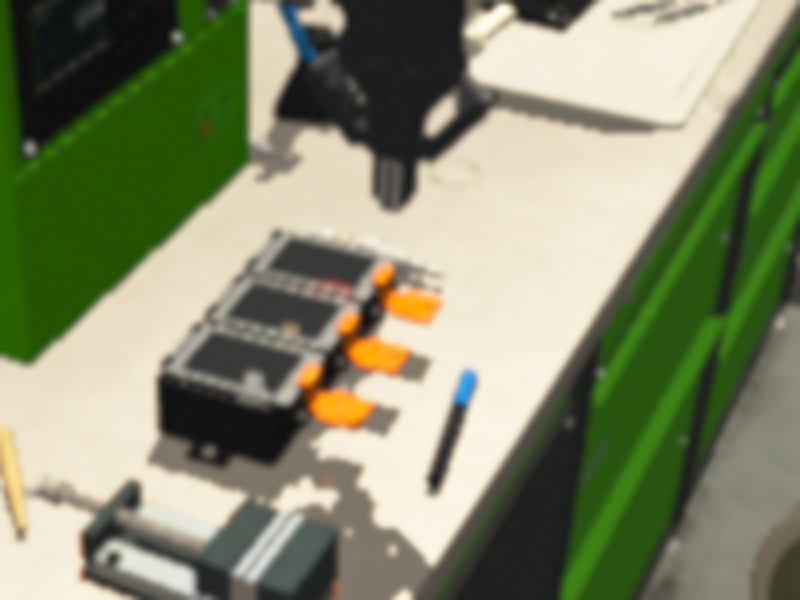

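View pics/wrist1.png

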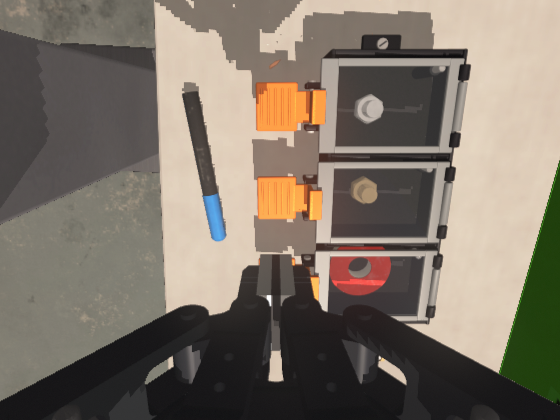

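step_arm --moves '[0,0,-0.058,0,0,0,0,0,0,-0.116,0,0,0,0,0,0,-0.174,0,0,0,0,0,0,-0.232,0,0,0,0,0,0,-0.29,0,0,0,0]'

```text
t: 2.17
position: [454.4, -22.8, 161.1]
tcp_rot: [180.0, 0.1, 145.5]
wrist_force: [0.1, 0.3, 0.2]
opening: 0.1
```

step_arm --moves '[0,0,-0.053,0,0,0,0,0,0,-0.106,0,0,0,0,0,0,-0.159,0,0,0,0,0,0,-0.21,0,0,0,0,0,0,-0.21,0,0,0,0]'

```text
t: 2.8
position: [454.4, -22.5, 160.9]
tcp_rot: [-180.0, 0.1, -177.1]
wrist_force: [-0.3, -0.1, 0.7]
opening: 0.2
```

```bash
sed -i 's/YAW+90)/YAW+180)/' h.py
python3 - <<'E'
from h import *
from cell import manip
np.set_printoptions(precision=4,suppress=True)
o=manip.get_obs();print(o['t'],o['position'],o['tcp_rot'],o['joint_positions'],to(o,at(-3,50)))
for n in("top","scene","wrist"):
    c=manip.camera(n);f=c["frame"]
    if n!="wrist": 
        x,y=(240,170) if n=="top" else (220,125)
        f=cv2.resize(f[y:y+150,x:x+200],None,fx=4,fy=4,interpolation=cv2.INTER_CUBIC)
    else:
        T=c["T_tool_cam"];R=np.eye(4);R[:3,:3]=Ro.from_euler('xyz',o["tcp_rot"],degrees=True).as_matrix();R[:3,3]=o["position"]
        d=dict(K=c["intrinsics"],P=R@T);print([proj(d,at(a,38)) for a in(-15,0,15)])
    cv2.imwrite(f"pics/{n}2.png",f[:,:,::-1])
E
```

```text
2.8 [454.3835 -22.4894 160.8628] [-179.9653    0.0778 -177.135 ] [ -17.6419   13.3171  103.1777   -0.0058   63.4202 -110.5042] (array([-0.0002,  0.0004, -0.0026]), array([0.0009, 0.0092, 0.2772]))
[array([279.9372, 185.6622]), array([280.019 , 204.3564]), array([280.0983, 222.4756])]
```

View pics/scene2.png

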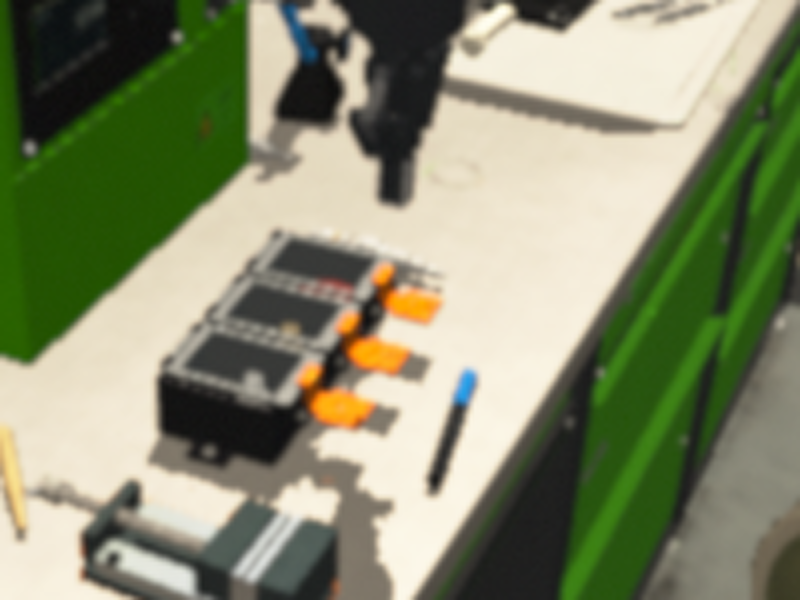

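View pics/wrist2.png

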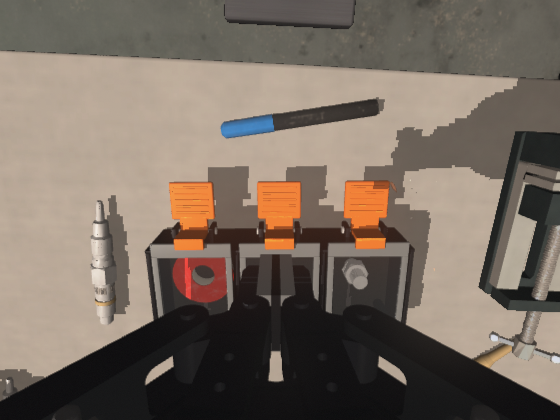

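step_arm --moves '[0,0,-0.0026,0.003,0.009,0.12,0,0,0,-0.0026,0.003,0.009,0.24,0,0,0,-0.0026,0.003,0.009,0.282,0,0,0,-0.0026,0.003,0.009,0.292,0,0,0,-0.0026,0.003,0.009,0.292,0]'

```text
t: 3.58
position: [453.4, -17.9, 43.9]
tcp_rot: [-180.0, 0.1, -176.5]
wrist_force: [-0.7, 0.4, 0.2]
opening: 0.2
```

step_arm --moves '[0,0,0,0,0,0.012,0,0,0,0,0,0,0.02,0,0,0,0,0,0,0.026,0,0,0,0,0,0,0.03,0,0,0,0,0,0,0.03,0]'

```text
t: 4.2
position: [453.8, -17.9, 31.8]
tcp_rot: [-180.0, 0.1, -176.5]
wrist_force: [0.6, 0.7, 7.2]
opening: -0.2
```

```bash
cat > look.py <<'E'
from h import *
from cell import manip
import sys
np.set_printoptions(precision=4,suppress=True)
o=manip.get_obs();print(o['t'],o['position'],o['tcp_rot'],o['wrist_force'])
fs=[]
for n,x,y in(("top",240,150),("scene",220,125)):
    c=manip.camera(n);f=c["frame"]
    fs.append(cv2.resize(f[y:y+130,x:x+130],None,fx=3,fy=3,interpolation=cv2.INTER_CUBIC))
cv2.imwrite(f"pics/l{sys.argv[1]}.png",np.hstack(fs)[:,:,::-1])
E
python3 look.py 3
```

```text
4.2 [453.7523 -17.8526  31.7881] [-179.9668    0.1121 -176.4678] [0.6332 0.669  7.2126]
```

View pics/l3.png

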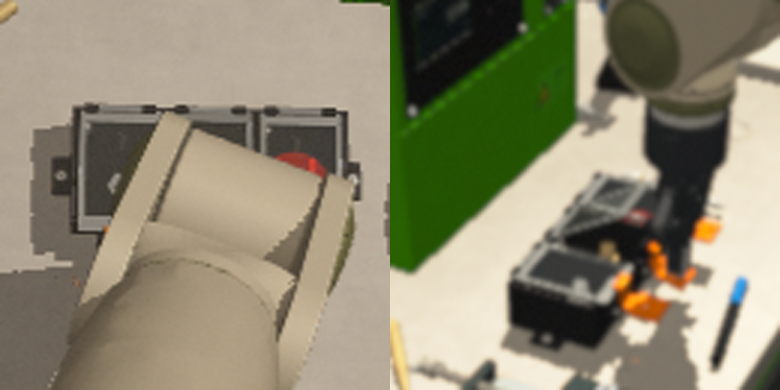

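step_arm --moves '[0,0,0,0,0,-0.05,0,0,0,0,0.05,0,-0.15,0,0,0,0,0.05,0,-0.2,0,0,0,0,0.05,0,-0.2,0]'

```text
t: 4.8
position: [433.6, -19.1, 112.1]
tcp_rot: [-179.9, 0.1, -176.5]
wrist_force: [0.0, 0.3, -0.3]
opening: 0.1
```

```bash
python3 look.py 4
python3 - <<'E'
from h import *
from cell import manip
c=manip.camera("wrist");cv2.imwrite("pics/w4.png",c["frame"][:,:,::-1])
c=manip.camera("scene");d=dict(K=c["intrinsics"],P=c["pose"])
f=c["frame"][130:230,230:380];cv2.imwrite("pics/s4.png",cv2.resize(f[:,:,::-1],None,fx=5,fy=5,interpolation=cv2.INTER_CUBIC))
for th in(.7,.9,1.1): print(th,(proj(d,at(122-92*np.cos(th)-1.5,52+92*np.sin(th)))-[230,130])*5)
E
```

```text
4.8 [433.5576 -19.0667 112.1201] [-179.945    0.142 -176.462] [ 0.0037  0.2763 -0.3219]
0.7 [342.50054777 286.5323602 ]
0.9 [321.00279265 261.29712696]
1.1 [295.51908325 239.50035676]
```

View pics/s4.png

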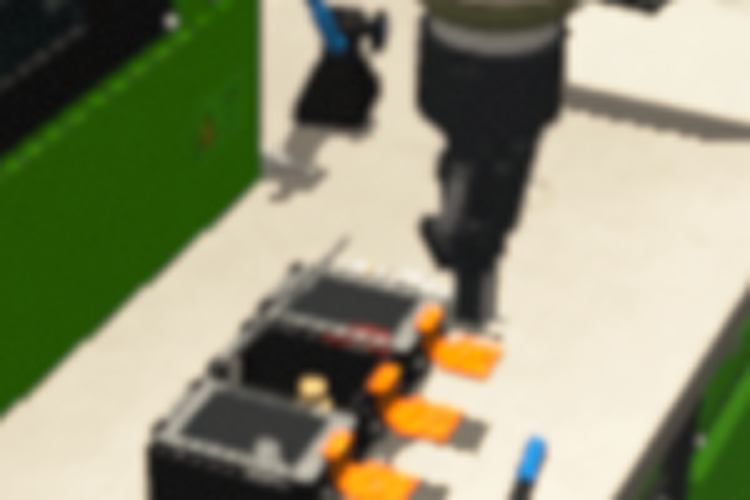

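View pics/w4.png

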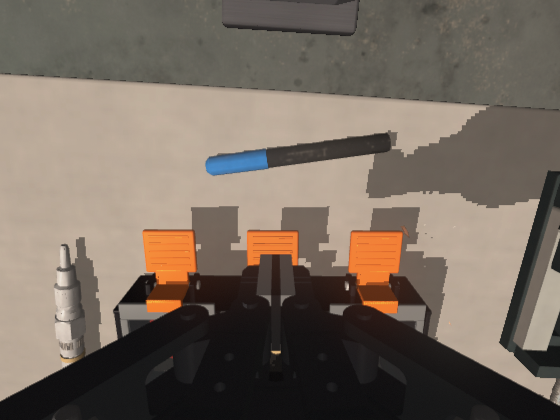

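step_arm --moves '[0,0,0,-0.11,0,0,0,0,0,0,-0.16,0,0,0,0,0,0,-0.19,0,0,0,0,0,0,-0.21,0,-0.014,0,0,0,0,-0.228,0,-0.025,0]'

```text
t: 5.62
position: [524.2, -13.3, 121.6]
tcp_rot: [180.0, -0.0, -176.5]
wrist_force: [-0.5, 0.4, -0.3]
opening: 0.1
```

```bash
python3 look.py 5
```

```text
5.625 [524.1513 -13.2838 121.6076] [ 179.9976   -0.0125 -176.4621] [-0.4615  0.4439 -0.346 ]
```

View pics/l5.png

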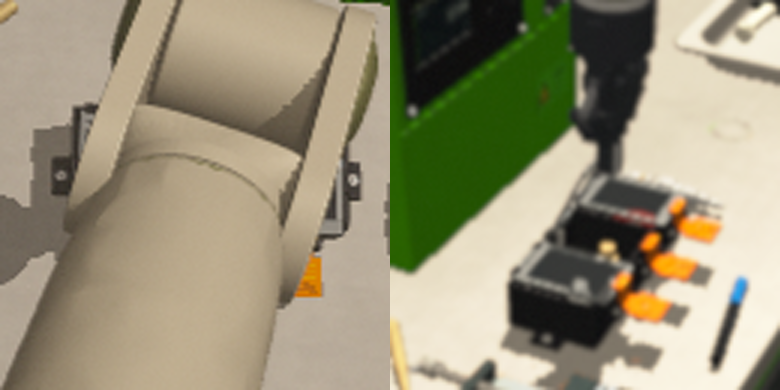

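step_arm --moves '[0,0,0,-0.022,0,-0.01,0,0,0,0,-0.045,0,-0.018,0,0,0,0,-0.067,0,-0.024,0,0,0,0,-0.09,0,-0.025,0,0,0,0,-0.11,0,-0.025,0]'

```text
t: 6.35
position: [568.6, -10.5, 131.2]
tcp_rot: [180.0, -0.0, -176.5]
wrist_force: [0.6, -0.0, -0.2]
opening: -0.3
```

step_arm --moves '[0,0,0,-0.015,0,0,0,0,0,0,-0.03,0,0,0,0,0,0,-0.035,0,0,0]'

```text
t: 6.72
position: [582.2, -9.7, 131.2]
tcp_rot: [180.0, -0.0, -176.5]
wrist_force: [0.9, 0.6, 0.7]
opening: -0.0
```

```bash
python3 look.py 6
```

```text
6.725 [582.2017  -9.6742 131.1979] [ 179.9988   -0.0046 -176.4566] [0.8884 0.5696 0.6647]
```

View pics/l6.png

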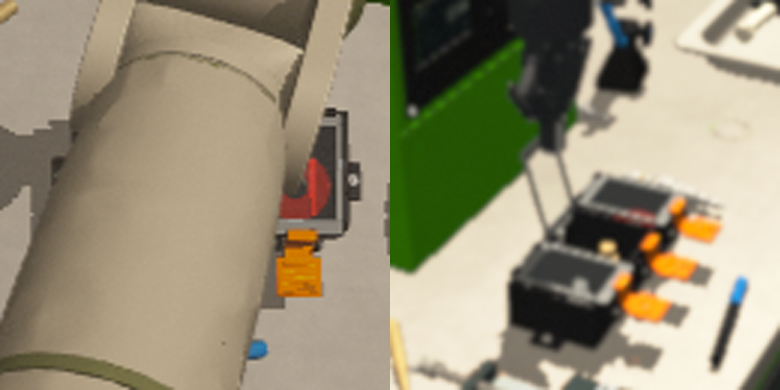

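step_arm --moves '[0,0,0,0.06,0,0,0,0,0,0,0.18,0,-0.05,0,0,0,0,0.3,0,-0.15,0,0,0,0,0.42,0,-0.2,0,0,0,0,0.42,0,-0.2,0]'

```text
t: 7.45
position: [412.9, -20.1, 213.0]
tcp_rot: [-179.9, 0.2, -176.5]
wrist_force: [0.7, -0.3, 0.0]
opening: 0.3
```

step_arm --moves '[0,0,0,0,-0.15,0,0,0,0,0,0,-0.3,0,0,0,0,0,0,-0.45,0,0,0,0,0,0,-0.6,0,0,0,0,0,0,-0.6,0,0]'

```text
t: 8.07
position: [429.1, -262.9, 210.0]
tcp_rot: [180.0, -0.1, -176.7]
wrist_force: [0.3, 0.5, -0.9]
opening: -0.1
```

```bash
python3 look.py 7;python3 - <<'E'
from h import *
from cell import manip
for n in("scene","top"):
    c=manip.camera(n);d=dict(K=c["intrinsics"],P=c["pose"])
    x,y=(230,130) if n=="scene" else (240,160)
    cv2.imwrite(f"pics/{n}8.png",cv2.resize(c["frame"][y:y+110,x:x+150,::-1],None,fx=5,fy=5,interpolation=cv2.INTER_CUBIC))
    ey=np.array([-ex[1],ex[0],0])
    for th in(1.57,1.7,1.85):
        p=np.array(at(122-92*np.cos(th)-1.5,52+92*np.sin(th)))
        print(n,th,[((proj(d,p+s*ey*31)-[x,y])*5).round() for s in(1,-1)])
E
```

```text
8.075 [ 429.066  -262.8818  210.0012] [ 179.9634   -0.0514 -176.6952] [ 0.3272  0.4501 -0.9244]
scene 1.57 [array([202., 233.]), array([251., 182.])]
scene 1.7 [array([182., 230.]), array([232., 179.])]
scene 1.85 [array([160., 229.]), array([210., 178.])]
top 1.57 [array([285.,  82.]), array([433.,  85.])]
top 1.7 [array([286.,  55.]), array([433.,  58.])]
top 1.85 [array([286.,  26.]), array([432.,  29.])]
```

View pics/scene8.png

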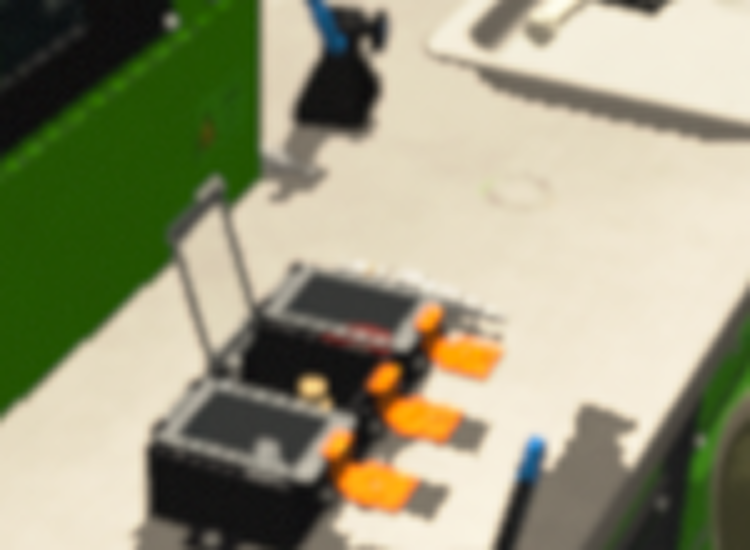

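View pics/top8.png

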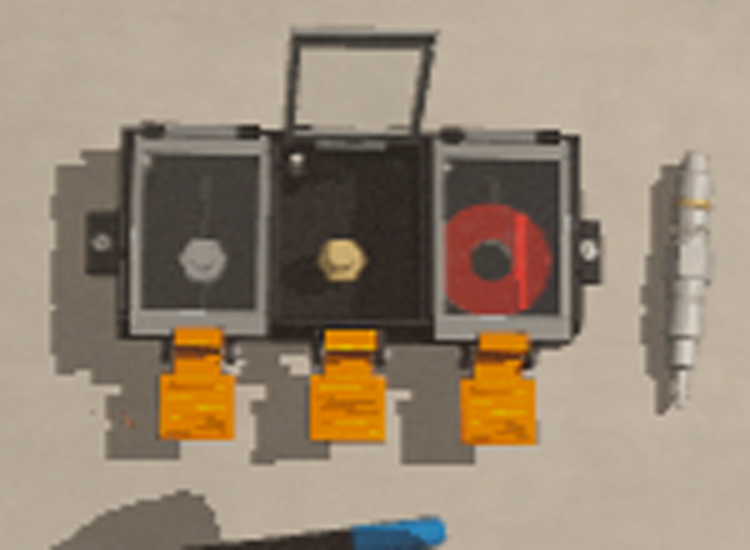

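```bash
python3 -c "
from cell import manip
o=manip.get_obs();print(o['t'],abs(o['qd']).max());print(manip.finish_job())"
```

```text
8.275 0.7212538542119247
the job is handed in; nothing more can be done
None
```

I opened the middle bay, where the brass fitting stands, with closed fingertips. I pressed its orange tab to about 6 mm down at 7 N, and the lid lifted. I then pushed the lid's free edge back along its arc, withdrew clear of everything, and handed the job in at t ≈ 8.3 s.

- **Middle lid:** it rests leaning back. Its free edge fits about 1.8 rad in the top and scene views, a little short of the 1.85 stop but within the few pixels of calibration error.
- **Rest of the scene:** in the last pictures the middle tab looks sprung back and level with the others, and the other two lids are shut. The brass fitting, silver fitting, tape roll and nozzle holder look unmoved. The part of the marker in view also looks in place. The caliper and punch were outside those last pictures, and the arm never went near them.
- **Disagreement:** the wrist view put the pad about 2.5 mm nearer the robot than the top and scene views did, so I pressed between the two estimates.
- **Verdict:** the hand-in reported none.

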